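# Half-open the water filter's valve and snap the cap on its vent stud

### The job

The cartridge of the worktop water filter has been changed: first turn its valve lever from closed to half open (midway between straight across the filter and straight along it) so that it fills slowly, and leave it there. Then pick up the loose white cap and press it down over the upright vent stud at the filter's other end until it clicks, and keep pressing until it sits flush on the flange. Finish still holding the cap and pressing it down with about 10 N - do not let go - and leave everything else on the worktop where it is.

Things in the scene. Friction and masses are not known exactly. Their poses are not given: they have to be found in the camera images.
- water_filter: The fixed water filter: base plate 90 x 260 x 10 mm with, in a row along its y axis, a grey valve block with steel lever (y = -100 mm), a white lying cartridge (65 mm thick, top 76 mm above the worktop) and a grey block with the upright steel vent stud (y = +100 mm). Blocks 44 mm square, tops at 70 mm. Origin under the plate's centre; x is across the row, pointing away from the robot; z up.
- valve (a joint): Valve lever angle about valve_axis: 0 = closed (lever straight across, along the filter's -x, towards the robot), pi/2 = open (along the filter's -y, away from the cartridge); grows counter-clockwise from above. Half open = pi/4, the middle of the three raised marks under it. Stops at 0 and pi/2; friction of about 0.08 N m holds it where it is left. Found at 0 to 0.4.
- valve_axis (a point): Point on the lever's turning axis, at the lever's mid height (100 mm above the worktop).
- lever_grip (a point): Point on the lever 55 mm from its axis, at mid height and width, to be pinched from above; turns with it, its -x axis pointing along the lever to its end. The lever is a steel bar 12 mm wide, 16 mm high, end 75 mm from the axis, top 108 mm and underside 92 mm above the worktop, with the plate's 10 mm top as the next thing below this point.
- seat: Flange at the foot of the vent stud, 33 mm in diameter; origin at the centre of its upper face, 90 mm above the worktop, z up. The steel stud rises 25 mm above it: 17 mm in diameter, its top 5 mm tapered to 8 mm. Four sprung balls 10 mm above the flange stick out to a 26 mm circle. Below the flange is a 24 mm thick neck, 15 mm high.
- cap_center (a point): Middle (19 mm above the underside) of the loose white cap: round, ribbed, 37 mm across, 39 mm high, 35 g, closed on top, standing mouth down, z up. Its mouth is about 20 mm wide: 1.5 mm to spare round the stud.
- cap_mouth (a point): Centre of the cap's underside. Pressed down on the stud, the cap meets the sprung balls with its underside about 13 mm above the flange; the push rises to about 9 N some 10 mm above it and then drops (the click): below about 7 mm the balls draw the cap down with up to about 13 N. The last 1 to 2 mm are free of the balls; then the underside rests on the rigid flange.
- cap: The same cap; origin at the centre of its underside.
- tape: Bystander: roll of tape lying flat, 98 mm wide, 25 mm high; origin under its centre.
- garlic: Bystander: garlic bulb, 53 mm; origin under its centre.
- timer: Bystander: round kitchen timer, 64 mm wide, 46 mm high; origin under its centre.
- peeler: Bystander: peeler lying flat, 170 mm long, 18 mm high; origin under its centre.
- jar: Bystander: jar with a screw lid, 73 mm wide, 91 mm high; origin under its centre.
- mill: Bystander: wooden mill, 58 mm wide, 170 mm high; origin under its centre.
- tin: Bystander: tall food tin, 75 mm wide, 110 mm high; origin under its centre.
There are look-alikes about, which are no part of the job. Leave any blue, red or turquoise look-alike of the cap alone.

How it is judged:
By the outcome, as a careful person would: the job done as asked, in the order asked, and still so for the second after the job is handed in, while the arm keeps its last pose, push and grip.
It also fails if it takes over 64 s, if anything falls off the work surface, if the arm or the gripper's body presses on something with over 40 N, if the wrist force passes 120 N, or if a joint passes its speed limit or range.

### The arm

A 6-joint arm with a two-finger parallel gripper is mounted at the origin on a cart in front of the work surface, level with it; the furniture and walls round the work are solid. World frame = base frame: x ahead of the robot, y to its left, z up, the work surface at z = 0. Lengths are in m, angles in rad, forces in N, time in s.
With the tool pointing down it reaches from about 0.375 to 0.9 m from the base axis. Payload 3.1 kg.
Tool frame: the origin (TCP) lies between the finger pads; the fingertips stand manip.nose_length ahead of it and the grasp point (between the pads) lies 5 mm behind it (manip.nose_length is the distance from the TCP to the fingertips, in m); z points along the fingers, y is the line along which they close (so a half turn about z gives the same grasp; the last joint's range is limited). The gripper opens to 85 mm and grips with 20 to 120 N. Pads are 22 mm wide; open, the fingers measure 114 mm over their backs; the gripper's body (76 mm by 85 mm) begins 54 mm behind the grasp point. The pads swing forward as they close: fully open they stand 13 mm farther back than shut.
Start: joints at [1.087, 0.527, 1.433, -0, 1.181, -0.178], TCP at [0.188, 0.596, 0.245] pointing down, gripper open.
Joint ranges: [-3.08, 3.08], [-0.75, 2.2], [0.22, 2.44], [-1.43, 4.57], [0, 2.65], [-2.85, 2.85]. Speed limits (rad/s): [2.79, 2.79, 3.14, 3.14, 3.14, 3.14].

### API

Orientations are given as a unit quaternion [x, y, z, w].
In Python, from station import monitor, eyes, job, manip gives the robot as it stands.
- The arm moves only by the shell command python3 -m pendant 'ROWS' [FORCE]. ROWS is JSON, a list that holds one entry, the list of rows, each a list of 7 numbers: the shift along the tool's x, y, z as a fraction of full scale, then the turn, a rotation vector about the tool's x, y, z as a fraction of full scale, then the opening, from 0 (shut) to 1 (fully open). A call has 1 to 20 rows; each row shifts and turns the commanded pose from where the row before left it, along the tool's axes as they then stand; what a row does not reach is not made up. Full scale, the value 1, is 800 mm for a shift and 0.12 rad for a turn. A row lasts 1/10 s, in which the tool goes at most 50 mm and 8.59 degrees, less where a joint would pass 70% of its speed; a pose out of reach is approached as far as the arm can. A call with a number of a shift or a turn outside -1 to 1 is refused whole. A call with a gripper value outside its range is refused whole. The fingers move at their own pace and stop on an object; FORCE is the grip in N (left out, the last holds). Time passes only in rows, so rows that do not move let the fingers close. It gives the time, the measured TCP pose, the force, the opening and the grip force at its end, in the units of the state.
- monitor.sense(): the state, without advancing time (a new reading comes with each control period).
- eyes.snapshot(name): name is "scene" or "top" or "wrist"; returns a dict with "pixels" (480x640x3 uint8, red, green, blue), "depth" (480x640 float32, m along the optical axis (not along the pixel's ray), 0 where there is no reading), "intrinsics" (3x3 intrinsics, pixels), "eye" and "attitude" of the camera in the world. Camera axes: x right, y down, z forward; pixel columns grow to the right and rows downward; lengths in m; the calibration is good to about 2 mm. A picture is of the moment at which its call begins.
- job.sign_off(): hands the job in; it is judged then, once.
The state is a dict: "t": time; "q": joint angles; "qd": joint speeds; "tau": joint torques, N m; "tcp_pos": TCP position; "tool_rot": TCP orientation; "force": force on the tool from outside, world axes, zero at the start; "ft_torque": the same for the moment, N m; "finger_gap": opening from 0.0 (shut) to 1.0 (fully open); "gripper_force": force on a finger pad.
Only numpy, scipy, OpenCV 4.12 (cv2) and the standard library are available. Lean on these libraries where they do the work, as an engineer would, in place of code of your own. Each camera call takes 0.05 s, during which the arm holds its last target. There are 200 camera calls.

## Working session

There is one attempt and no reset: what is moved stays moved. The work goes in short steps, Python scripts to look and compute and a shell command to move; the robot and the scene stay as the last step left them, time stands still between calls to the robot, and variables do not carry over. Pictures are saved under pics/ and viewed, at most 10 in all, crops included, and the job is handed in when it is done.

```bash
mkdir -p pics; ls; cat > h.py <<'E'
import numpy as np, cv2
from scipy.spatial.transform import Rotation as R
from station import monitor, eyes, job, manip
def snap(n,f):
    s=eyes.snapshot(n); cv2.imwrite(f'pics/{f}.png',cv2.cvtColor(s['pixels'],cv2.COLOR_RGB2BGR)); np.savez(f'pics/{f}.npz',**{k:np.array(v) for k,v in s.items()}); return s
def load(f): return np.load(f'pics/{f}.npz')
def rot(s):
    a=np.array(s['attitude']); return a if a.shape==(3,3) else R.from_quat(a).as_matrix()
def ray(s,u,v):
    return rot(s)@np.linalg.inv(s['intrinsics'])@np.array([u,v,1.])
def at_z(s,u,v,z):
    d=ray(s,u,v); e=np.array(s['eye']); return e+d*(z-e[2])/d[2]
def dep(s,u,v):
    D=s['depth'][int(v)-1:int(v)+2,int(u)-1:int(u)+2]; return np.array(s['eye'])+ray(s,u,v)*np.median(D)
def tri(a,b):
    # a,b: (s,u,v)
    A=[];B=[]
    for s,u,v in (a,b):
        d=ray(s,u,v); d/=np.linalg.norm(d); P=np.eye(3)-np.outer(d,d); A.append(P);B.append(P@np.array(s['eye']))
    return np.linalg.solve(sum(A),sum(B)), 
def goto(p):
    s=monitor.sense(); M=R.from_quat(s['tool_rot']).as_matrix(); d=M.T@(np.array(p)-np.array(s['tcp_pos'])); return d/0.8
E
python3 - <<'E'
from h import *
for n in ('scene','top','wrist'):
    s=snap(n,n+'0'); print(n,s['eye'],np.array(s['attitude']).round(3).tolist(),s['intrinsics'])
st=monitor.sense(); print(st); print(manip.nose_length)
print(R.from_quat(st['tool_rot']).as_matrix().round(3))
E
```

```text
pics
scene [-0.19199214 -0.30252905  0.97493972] [0.799, -0.465, 0.184, -0.333] [[558.31264872   0.         323.47464971]
 [  0.         558.31264872 240.00079986]
 [  0.           0.           1.        ]]
top [0.47584653 0.16507755 1.09475181] [-0.706, 0.708, -0.021, 0.009] [[445.70146213   0.         323.32514909]
 [  0.         445.70146213 234.91203971]
 [  0.           0.           1.        ]]
wrist [0.12101867 0.61598383 0.37323544] [0.799, 0.585, 0.081, 0.113] [[404.51386316   0.         319.96819993]
 [  0.         404.51386316 236.50212351]
 [  0.           0.           1.        ]]
{'t': 0.15, 'q': array([ 1.08648473e+00,  5.28251659e-01,  1.43360739e+00,  1.21944152e-05,
        1.18137738e+00, -1.78489405e-01]), 'qd': array([ 0.00190533, -0.00366824, -0.00426892, -0.00142872, -0.00139681,
        0.00167762]), 'tau': array([ 7.08591033e-04, -4.42746055e+01, -1.78276634e+01, -2.58979717e-04,
        5.60257540e-03, -6.99745669e-06]), 'tcp_pos': array([0.1878912 , 0.5955467 , 0.24455917]), 'tool_rot': array([ 1.52318144e-01,  9.88331173e-01, -7.75331629e-04, -2.72747476e-04]), 'force': array([-0.32522328,  0.06683845,  1.06163541]), 'ft_torque': array([ 0.01318526, -0.00525541, -0.03754043]), 'gripper_force': 0.0, 'finger_gap': 1.001154960977544}
0.014
[[-0.954  0.301 -0.001]
 [ 0.301  0.954 -0.001]
 [ 0.    -0.002 -1.   ]]
```

View pics/top0.png

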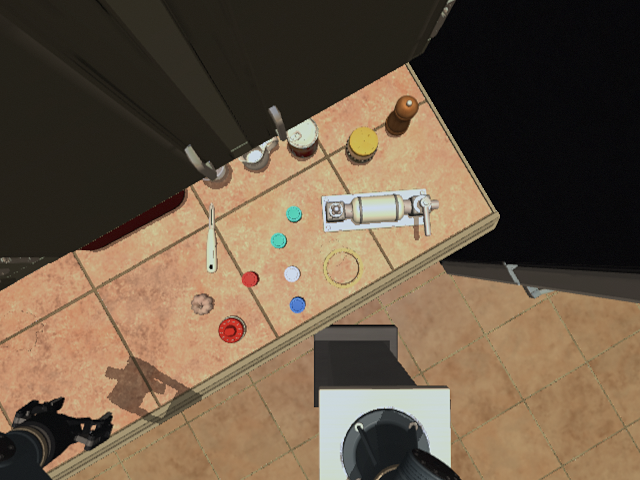

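View pics/scene0.png

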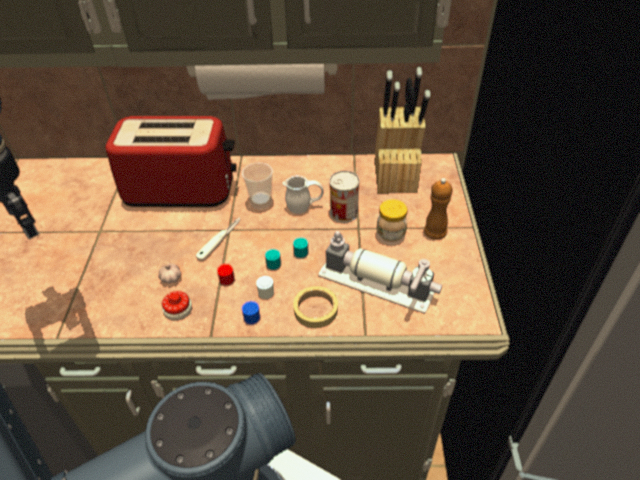

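Top view: the candidates for the cap are white (292,273), red (250,279), blue (297,304) and turquoise (279,241) and (294,214). I choose the white one. The filter lies at (375,210), with the valve lever at (425,205) and the stud at (336,211). The arm is at lower left.

```bash
python3 - <<'E'
from h import *
t=load('top0'); s=load('scene0')
a=cv2.imread('pics/top0.png')[170:300,270:450]; b=cv2.imread('pics/scene0.png')[220:320,240:460]
a=cv2.resize(a,(720,520),interpolation=cv2.INTER_CUBIC)
cv2.imwrite('pics/c1.png',a); cv2.imwrite('pics/c2.png',cv2.resize(b,(792,360),interpolation=cv2.INTER_CUBIC))
for u,v in ((292,273),(336,211),(420,200),(427,230),(375,208),(402,105),(362,140),(340,250)): print(u,v,dep(t,u,v).round(3))
E
```

```text
292 273 [0.431 0.222 0.041]
336 211 [0.571 0.121 0.113]
420 200 [ 0.596 -0.067  0.105]
427 230 [ 0.528 -0.081  0.111]
375 208 [0.581 0.03  0.075]
402 105 [ 0.794 -0.019  0.157]
362 140 [0.734 0.061 0.093]
340 250 [0.485 0.108 0.026]
```

View pics/c1.png

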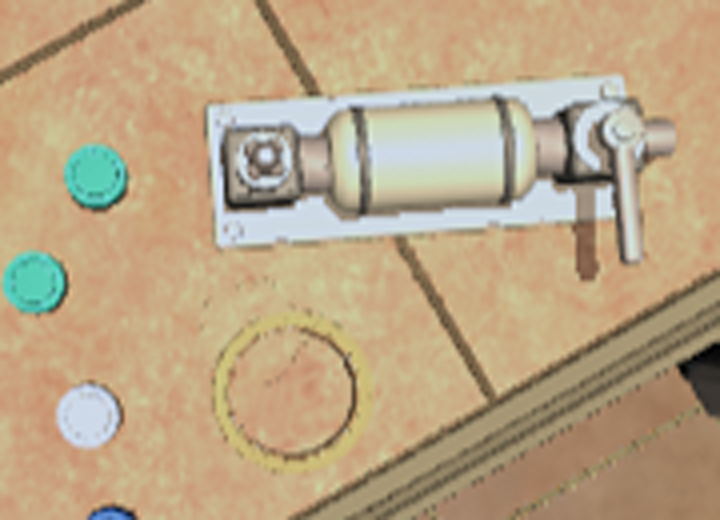

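View pics/c2.png

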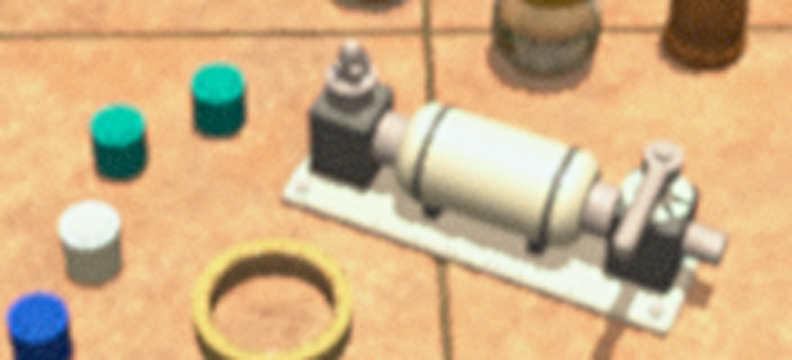

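The crops show the white cap at top (292.2,273.8) and scene (265,282.8). The stud top is at (336,208.8) and (337.2,233.9), the lever axis at (426,200.8) and (424.2,262.2), and the lever end at (427.8,235.5) and (413.6,288). The white cap is clearly distinct from its neighbours.

```bash
python3 - <<'E'
from h import *
t=load('top0'); s=load('scene0')
for n,a,b,z in (('cap',(292.2,273.8),(265,282.8),.039),('stud',(336,208.8),(337.2,233.9),.115),('axis',(426,200.8),(424.2,262.2),.11),('end',(427.8,235.5),(413.6,288),.108)):
    print(n,tri((t,*a),(s,*b))[0].round(4),at_z(t,*a,z).round(4),at_z(s,*b,z).round(4))
# plate corners on top image z=.01
P=[at_z(t,270+u/4,170+v/4,.01)for u,v in((208,103),(623,78),(219,247))]; print(np.round(P,3)); d=P[0]-P[1]; print('yaw',np.arctan2(-d[0],d[1]))
E
```

```text
cap [0.4288 0.2222 0.036 ] [0.4291 0.2218 0.039 ] [0.4266 0.2207 0.039 ]
stud [0.5755 0.1214 0.1095] [0.5752 0.1213 0.115 ] [0.5703 0.1192 0.115 ]
axis [ 0.5929 -0.0787  0.1078] [ 0.5935 -0.0796  0.11  ] [ 0.5897 -0.0781  0.11  ]
end [ 0.5171 -0.0849  0.1056] [ 0.5163 -0.0832  0.108 ] [ 0.516  -0.0865  0.108 ]
[[ 0.618  0.151  0.01 ]
 [ 0.633 -0.104  0.01 ]
 [ 0.53   0.144  0.01 ]]
yaw 0.06044664669362381
```

```bash
python3 -m pendant '[[[0,0,0,0,0,-0.8,1],[0,0,0,0,0,-0.8,1],[0,0,0,0,0,-0.8,1],[0,0,0,0,0,-0.8,1],[0,0,0,0,0,0,1]]]'; python3 - <<'E'
from h import *
s=monitor.sense(); print(R.from_quat(s['tool_rot']).as_matrix().round(3),s['q'].round(3)); print(goto([.538,-.083,.2]).round(4))
E
```

```text
t: 0.65
tcp_pos: [0.188, 0.5958, 0.2449]
tool_rot: [-0.039, 0.999, -0.0, -0.0]
force: [-0.4, 0.6, 0.4]
finger_gap: 1.0
gripper_force: 0.0
[[-0.997 -0.078 -0.   ]
 [-0.078  0.997 -0.001]
 [ 0.    -0.001 -1.   ]] [ 1.087  0.528  1.433 -0.     1.181 -0.562]
[-0.37   -0.88    0.0566]
```

```bash
python3 -m pendant '[[[-0.011,-0.026,0,0,0,0,1],[-0.0218,-0.0518,0,0,0,0,1],[-0.0218,-0.0518,0,0,0,0,1],[-0.0218,-0.0518,0,0,0,0,1],[-0.0218,-0.0518,0,0,0,0,1],[-0.0218,-0.0518,0,0,0,0,1],[-0.0218,-0.0518,0,0,0,0,1],[-0.0218,-0.0518,0,0,0,0,1],[-0.0218,-0.0518,0,0,0,0,1],[-0.0218,-0.0518,0,0,0,0,1],[-0.0218,-0.0518,0,0,0,0,1],[-0.0218,-0.0518,0,0,0,0,1],[-0.0218,-0.0518,0,0,0,0,1],[-0.0218,-0.0518,0,0,0,0,1],[-0.0218,-0.0518,0,0,0,0,1],[-0.0218,-0.0518,0,0,0,0,1],[-0.0218,-0.0518,0,0,0,0,1],[-0.011,-0.026,0.02,0,0,0,1],[0,0,0.036,0,0,0,1],[0,0,0,0,0,0,1]]]'; python3 - <<'E'
from h import *
s=snap('wrist','w1'); st=monitor.sense(); print(st['tcp_pos'],st['q'].round(3),s['eye'])
E
```

```text
t: 2.65
tcp_pos: [0.5365, -0.0834, 0.1973]
tool_rot: [-0.037, 0.999, 0.002, -0.004]
force: [-0.9, 1.3, -0.2]
finger_gap: 0.997
gripper_force: 0.0
[ 0.53729062 -0.08301237  0.19888429] [-0.359  0.482  1.682  0.     0.983 -2.006] [ 0.46753616 -0.08958501  0.32656901]
```

View pics/w1.png

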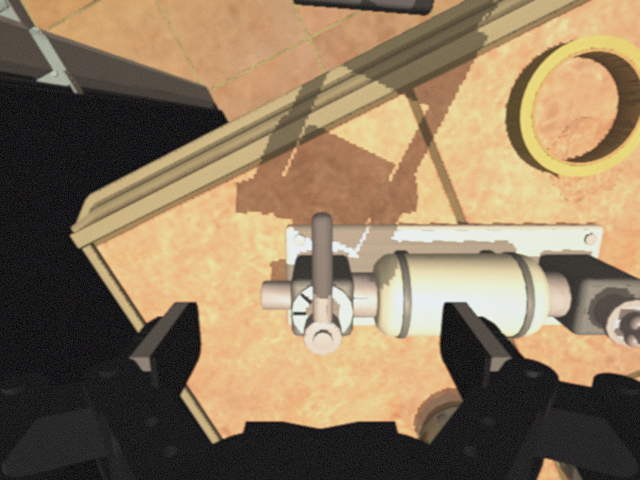

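The wrist view shows the lever from its axis at (322,335) to its end at (320,215), centred between the fingers. Joint 6 would reach its limit during the turn, so I'll give the tool a half turn first.

```bash
python3 -m pendant '[[[0,0,0,0,0,1,1],[0,0,0,0,0,1,1],[0,0,0,0,0,1,1],[0,0,0,0,0,1,1],[0,0,0,0,0,1,1],[0,0,0,0,0,1,1],[0,0,0,0,0,1,1],[0,0,0,0,0,1,1],[0,0,0,0,0,1,1],[0,0,0,0,0,1,1],[0,0,0,0,0,1,1],[0,0,0,0,0,1,1],[0,0,0,0,0,1,1],[0,0,0,0,0,1,1],[0,0,0,0,0,1,1],[0,0,0,0,0,1,1],[0,0,0,0,0,1,1],[0,0,0,0,0,1,1],[0,0,0,0,0,1,0.7],[0,0,0,0,0,1,0.7]]]' && python3 -m pendant '[[[0,0,0,0,0,1,0.7],[0,0,0,0,0,1,0.7],[0,0,0,0,0,1,0.7],[0,0,0,0,0,1,0.7],[0,0,0,0,0,1,0.7],[0,0,0,0,0,1,0.7],[0,0,0,0,0,0,0.7]]]'; python3 - <<'E'
from h import *
s=snap('wrist','w2'); st=monitor.sense(); print(st['tcp_pos'],st['q'].round(3),s['eye']); print(R.from_quat(st['tool_rot']).as_matrix().round(3))
w=load('w1')
for u,v in ((320.5,225),(321,270),(321.5,300),(322,335)): print(dep(w,u,v).round(4))
E
```

```text
t: 4.7
tcp_pos: [0.5393, -0.0826, 0.2022]
tool_rot: [0.918, 0.396, 0.001, 0.001]
force: [-0.0, 0.3, -0.2]
finger_gap: 0.708
gripper_force: 0.0
t: 5.4
tcp_pos: [0.5393, -0.0826, 0.2021]
tool_rot: [0.999, 0.05, 0.001, 0.0]
force: [0.2, 1.1, -0.3]
finger_gap: 0.701
gripper_force: 0.0
[ 0.53924185 -0.08273298  0.20184304] [-0.357  0.478  1.679  0.     0.983  1.111] [ 0.60758646 -0.07620398  0.33097446]
[[ 0.995  0.102  0.002]
 [ 0.102 -0.995 -0.001]
 [ 0.002  0.001 -1.   ]]
[ 0.5213 -0.0848  0.1079]
[ 0.5478 -0.0825  0.1081]
[ 0.5661 -0.0809  0.1087]
[ 0.5866 -0.079   0.1126]
```

View pics/w2.png

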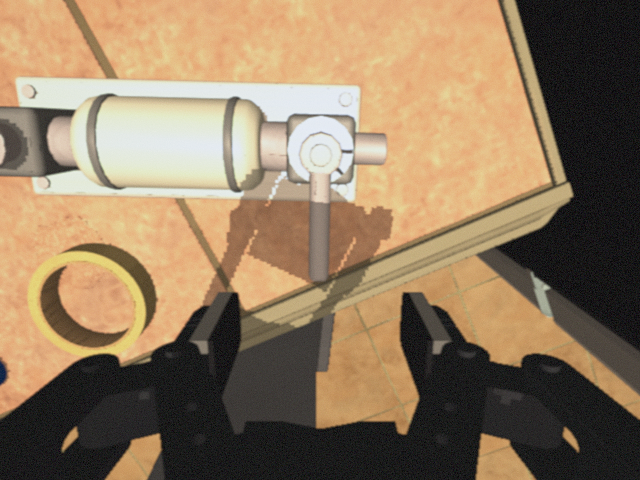

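The half-turned view shows the lever from its axis at (320,154) to its end at (319,278). The plate bolts are at (28,91) and (346,99).

```bash
python3 - <<'E'
from h import *
w=load('w2'); w1=load('w1')
print('axis tri',tri((w1,322.5,337),(w,320.3,154))[0].round(4), at_z(w1,322.5,337,.113).round(4), at_z(w,320.3,154,.113).round(4))
print('end tri',tri((w1,320,215),(w,318.5,278))[0].round(4))
for u,v in ((319,265),(319,230),(319.5,195)): print(dep(w,u,v).round(4))
a=at_z(w,28,91,.012);b=at_z(w,346,99,.012);d=a-b;print('yaw w2',np.arctan2(-d[0],d[1]),a,b)
a=at_z(w1,590,239,.012);b=at_z(w1,299,239,.012);d=a-b;print('yaw w1',np.arctan2(-d[0],d[1]),a,b)
E
```

```text
axis tri [ 0.591  -0.0784  0.107 ] [ 0.5877 -0.0787  0.113 ] [ 0.5915 -0.0784  0.113 ]
end tri [ 0.517  -0.0851  0.1016]
[ 0.5276 -0.0841  0.1079]
[ 0.5487 -0.082   0.1079]
[ 0.5688 -0.0803  0.1079]
yaw w2 0.0762360670826084 [0.60816026 0.1411602  0.012     ] [ 0.62616499 -0.09455284  0.012     ]
yaw w1 0.07336534668492359 [0.540538   0.13584462 0.012     ] [ 0.55780756 -0.09912417  0.012     ]
```

```bash
python3 -m pendant '[[[-0.0038,0,0.03,0,0,0.1,0.6],[0,0,0.04,0,0,0,0.6],[0,0,0.04,0,0,0,0.6],[0,0,0.0235,0,0,0,0.6],[0,0,0,0,0,0,0.6],[0,0,0,0,0,0,0],[0,0,0,0,0,0,0],[0,0,0,0,0,0,0],[0,0,0,0,0,0,0],[0,0,0,0,0,0,0]]]' 40; python3 - <<'E'
from h import *
st=monitor.sense(); print(st['tcp_pos'],st['q'].round(3),R.from_quat(st['tool_rot']).as_matrix().round(3),st['force'],st['ft_torque'])
E
```

```text
t: 6.45
tcp_pos: [0.5367, -0.0833, 0.0952]
tool_rot: [0.999, 0.044, 0.001, 0.0]
force: [1.1, 4.4, 7.5]
finger_gap: 0.13
gripper_force: 40.8
[ 0.53671952 -0.08326061  0.09519788] [-3.600e-01  6.430e-01  1.763e+00  1.000e-03  7.340e-01  1.121e+00] [[ 0.996  0.088  0.003]
 [ 0.088 -0.996 -0.   ]
 [ 0.003  0.    -1.   ]] [1.0567578  4.4394932  7.51896538] [ 0.60634543 -0.08694921  0.19038699]
```

```bash
python3 -m pendant '[[[0.0001,0.0038,0,0,0,-0.461,0],[0.0001,0.0038,0,0,0,-0.461,0],[0.0001,0.0038,0,0,0,-0.461,0],[0.0001,0.0038,0,0,0,-0.461,0],[0.0001,0.0038,0,0,0,-0.461,0],[0.0001,0.0038,0,0,0,-0.461,0],[0.0001,0.0038,0,0,0,-0.461,0],[0.0001,0.0038,0,0,0,-0.461,0],[0.0001,0.0038,0,0,0,-0.461,0],[0.0001,0.0038,0,0,0,-0.461,0],[0.0001,0.0038,0,0,0,-0.461,0],[0.0001,0.0038,0,0,0,-0.461,0],[0.0001,0.0038,0,0,0,-0.461,0],[0.0001,0.0038,0,0,0,-0.461,0],[0,0,0,0,0,0,0],[0,0,0,0,0,0,0]]]'; python3 - <<'E'
from h import *
st=monitor.sense(); M=R.from_quat(st['tool_rot']).as_matrix(); print(st['tcp_pos'],st['q'].round(3),M.round(3),'yaw',np.arctan2(M[1,0],M[0,0]),st['force'],st['ft_torque'])
d=np.array([.591,-.0785])-st['tcp_pos'][:2]; print(np.arctan2(d[1],d[0]),np.linalg.norm(d))
E
```

```text
t: 8.05
tcp_pos: [0.5561, -0.1199, 0.0952]
tool_rot: [0.908, 0.418, 0.002, 0.001]
force: [1.3, 3.9, 5.2]
finger_gap: 0.132
gripper_force: 40.6
[ 0.55610325 -0.11986251  0.0952326 ] [-0.41   0.665  1.697  0.002  0.776  0.297] [[ 0.651  0.759  0.003]
 [ 0.759 -0.651  0.   ]
 [ 0.002  0.002 -1.   ]] yaw 0.8622757249764095 [1.28718287 3.88718252 5.1533673 ] [ 0.86990714 -0.1948052   0.17744645]
0.8699825073290777 0.054116914653421305
```

```bash
python3 -m pendant '[[[0,0,0,0,0,0,0.4],[0,0,0,0,0,0,0.4],[0,0,-0.02,0,0,0,0.4],[0,0,-0.05,0,0,0,0.5],[0,0,-0.06,0,0,0,0.6],[0,0,-0.03,0,0,0,0.7],[0,0,0,0,0,0,0.7]]]'; python3 - <<'E'
from h import *
w=snap('wrist','w3'); snap('top','top3')
# points on lever by depth: z in .1055-.1095 -> cluster
v,u=np.mgrid[0:480,0:640]; K=w['intrinsics']; D=w['depth']
P=np.stack([(u-K[0,2])/K[0,0]*D,(v-K[1,2])/K[1,1]*D,D],-1)@rot(w).T+w['eye']
m=(D>0)&(abs(P[...,2]-.108)<.0025)&(np.hypot(P[...,0]-.591,P[...,1]+.0785)<.08)&(np.hypot(P[...,0]-.591,P[...,1]+.0785)>.02)
Q=P[m][:,:2]; c=Q.mean(0); _,S,V=np.linalg.svd(Q-c); d=V[0]*np.sign(V[0][0]); print(m.sum(),c,np.arctan2(d[1],d[0]),'target',.077+np.pi/4,S)
st=monitor.sense();M=R.from_quat(st['tool_rot']).as_matrix();print(st['tcp_pos'],st['q'].round(2)); print((goto([.429,.222,.2])).round(4))
E
```

```text
t: 8.75
tcp_pos: [0.5571, -0.122, 0.2259]
tool_rot: [0.909, 0.418, 0.003, 0.004]
force: [0.6, -1.4, 0.3]
finger_gap: 0.7
gripper_force: 0.0
1419 [ 0.56134587 -0.11331879] 0.8739166859412024 target 0.8623981633974482 [0.58085546 0.11755328]
[ 0.55447497 -0.12080489  0.22179884] [-0.41  0.48  1.6  -0.    1.06  0.3 ]
[ 0.2232 -0.398   0.027 ]
```

View pics/w3.png

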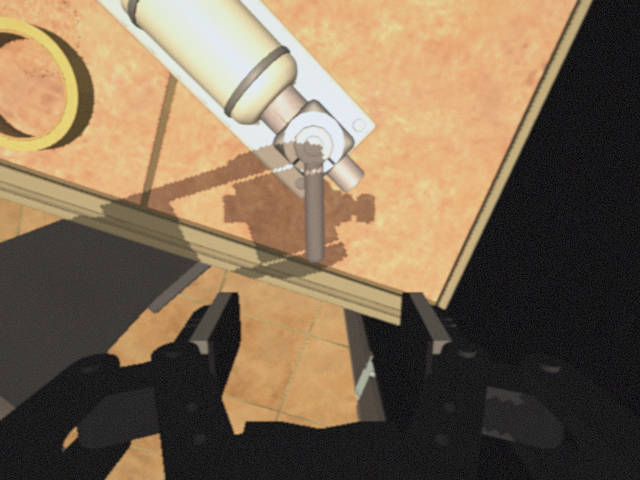

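The lever stands at about 0.79 from closed (depth fit 0.874 against 0.862 target), from its axis at (315,145) to its end at (315,258). The valve is done, so on to the cap.

```bash
python3 -m pendant '[[[0.0124,-0.0221,0,0,0,0,0.7],[0.0248,-0.0442,0,0,0,0,0.7],[0.0248,-0.0442,0,0,0,0,0.7],[0.0248,-0.0442,0,0,0,0,0.7],[0.0248,-0.0442,0,0,0,0,0.7],[0.0248,-0.0442,0,0,0,0,0.7],[0.0248,-0.0442,0,0,0,0,0.7],[0.0248,-0.0442,0,0,0,0,0.7],[0.0248,-0.0442,0.013,0,0,0,0.7],[0.0124,-0.0221,0.014,0,0,0,0.7],[0,0,0,0,0,0,0.7],[0,0,0,0,0,0,0.7]]]'; python3 - <<'E'
from h import *
w=snap('wrist','w4'); w=load('w4'); st=monitor.sense();print(st['tcp_pos'],st['q'].round(2))
v,u=np.mgrid[0:480,0:640]; K=w['intrinsics']; D=w['depth']
P=np.stack([(u-K[0,2])/K[0,0]*D,(v-K[1,2])/K[1,1]*D,D],-1)@rot(w).T+w['eye']
m=(D>0)&(abs(P[...,2]-.039)<.004)&(np.hypot(P[...,0]-.429,P[...,1]-.222)<.032)
Q=P[m]; print(m.sum(),Q.mean(0).round(4),Q.min(0).round(4),Q.max(0).round(4), u[m].mean(),v[m].mean(), w['pixels'][m].mean(0))
E
```

```text
t: 10.05
tcp_pos: [0.4276, 0.2223, 0.1989]
tool_rot: [0.908, 0.419, -0.002, -0.0]
force: [0.4, -0.1, 0.1]
finger_gap: 0.702
gripper_force: 0.0
[0.42863697 0.22179214 0.19938968] [ 0.25  0.41  1.83 -0.    0.91  0.95]
1897 [0.4294 0.2238 0.0389] [0.4112 0.2054 0.035 ] [0.4471 0.2415 0.0423] 320.5830258302583 214.51344227727992 [203.45229309 185.35898788 150.40326832]
```

View pics/w4.png

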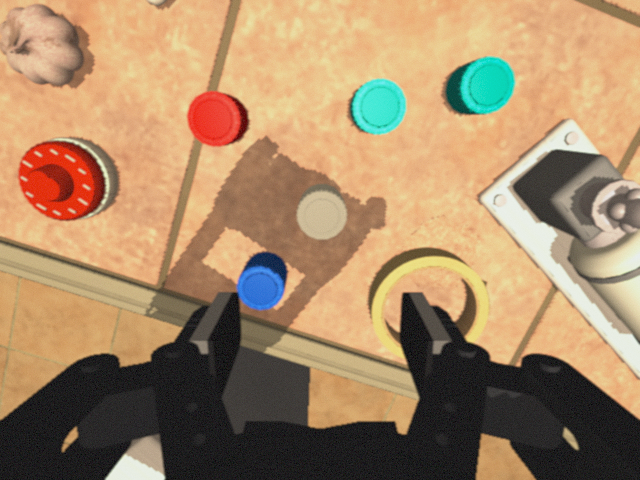

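The white cap, shaded here, is at (321,214) and lies centred between the fingers. Red (217,118), blue (262,280) and turquoise (379,106) and (482,86) are all clear of the fingers. I'll descend and grip.

```bash
python3 -m pendant '[[[0.0023,-0.0006,0.03,0,0,0,0.7],[0,0,0.05,0,0,0,0.7],[0,0,0.05,0,0,0,0.7],[0,0,0.05,0,0,0,0.7],[0,0,0.03,0,0,0,0.7],[0,0,0.0117,0,0,0,0.7],[0,0,0,0,0,0,0.7],[0,0,0,0,0,0,0],[0,0,0,0,0,0,0],[0,0,0,0,0,0,0],[0,0,0,0,0,0,0],[0,0,0,0,0,0,0]]]' 60; python3 - <<'E'
from h import *
st=monitor.sense();print(st['tcp_pos'],st['finger_gap']*85,st['force'])
E
python3 -m pendant '[[[0,0,-0.03,0,0,0,0],[0,0,-0.05,0,0,0,0],[0,0,-0.05,0,0,0,0],[0,0,-0.05,0,0,0,0],[0,0,-0.02,0,0,0,0],[0,0,0,0,0,0,0],[0,0,0,0,0,0,0]]]'; python3 - <<'E'
from h import *
w=load('w4')
st=monitor.sense();M=R.from_quat(st['tool_rot']).as_matrix();print(st['tcp_pos'],st['force'],M.round(4),goto([.5755,.1214,.2]).round(4))
E
```

```text
t: 11.3
tcp_pos: [0.4314, 0.224, 0.0242]
tool_rot: [0.908, 0.418, 0.002, 0.0]
force: [0.4, -2.4, 7.7]
finger_gap: 0.406
gripper_force: 60.1
[0.4313795  0.22395331 0.02423507] 34.50944058312694 [ 0.43013942 -2.38585862  7.69218491]
t: 12.0
tcp_pos: [0.4297, 0.2238, 0.1828]
tool_rot: [0.908, 0.418, 0.0, -0.0]
force: [-0.8, 0.1, 0.0]
finger_gap: 0.409
gripper_force: 59.8
[0.42969468 0.22378602 0.18282305] [-0.84660858  0.08762288  0.01518052] [[ 6.506e-01  7.594e-01  3.000e-04]
 [ 7.594e-01 -6.506e-01  1.000e-04]
 [ 3.000e-04  1.000e-04 -1.000e+00]] [ 0.0214  0.2217 -0.0214]
```

```bash
python3 -m pendant '[[[-0.0035,0.0185,-0.0107,0,0,0,0],[-0.007,0.037,-0.0107,0,0,0,0],[-0.007,0.037,0,0,0,0,0],[-0.007,0.037,0,0,0,0,0],[-0.007,0.037,0,0,0,0,0],[-0.007,0.037,0,0,0,0,0],[-0.0035,0.0185,0,0,0,0,0],[0,0,0,0,0,0,0],[0,0,0,0,0,0,0]]]'; python3 - <<'E'
from h import *
w=snap('wrist','w5'); st=monitor.sense();print(st['tcp_pos'])
v,u=np.mgrid[0:480,0:640]; K=w['intrinsics']; D=w['depth']
P=np.stack([(u-K[0,2])/K[0,0]*D,(v-K[1,2])/K[1,1]*D,D],-1)@rot(w).T+w['eye']
near=(D>0)&(np.hypot(P[...,0]-.575,P[...,1]-.121)<.03)
for lo,hi in ((.112,.12),(.087,.093)):
    m=near&(P[...,2]>lo)&(P[...,2]<hi); Q=P[m]; 
    if m.sum(): (c,r)=cv2.minEnclosingCircle((Q[:,:2]*1000).astype(np.float32)); print(lo,m.sum(),Q.mean(0).round(4),c,r,u[m].mean(),v[m].mean())
cv2.imwrite('pics/w5c.png',cv2.resize(cv2.imread('pics/w5.png')[90:330,160:480],(800,600),interpolation=cv2.INTER_CUBIC))
E
```

```text
t: 12.9
tcp_pos: [0.5421, 0.0829, 0.1991]
tool_rot: [0.909, 0.418, -0.001, -0.001]
force: [-0.4, -0.6, -0.6]
finger_gap: 0.403
gripper_force: 59.8
[0.54176205 0.08340342 0.19923083]
0.112 485 [0.5757 0.1212 0.1142] (575.5635375976562, 121.11675262451172) 7.303359508514404 321.1463917525773 156.05567010309278
0.087 1224 [0.5764 0.1222 0.0901] (575.6036987304688, 121.05330657958984) 16.417325973510742 321.00735294117646 150.10866013071896
```

View pics/w5c.png

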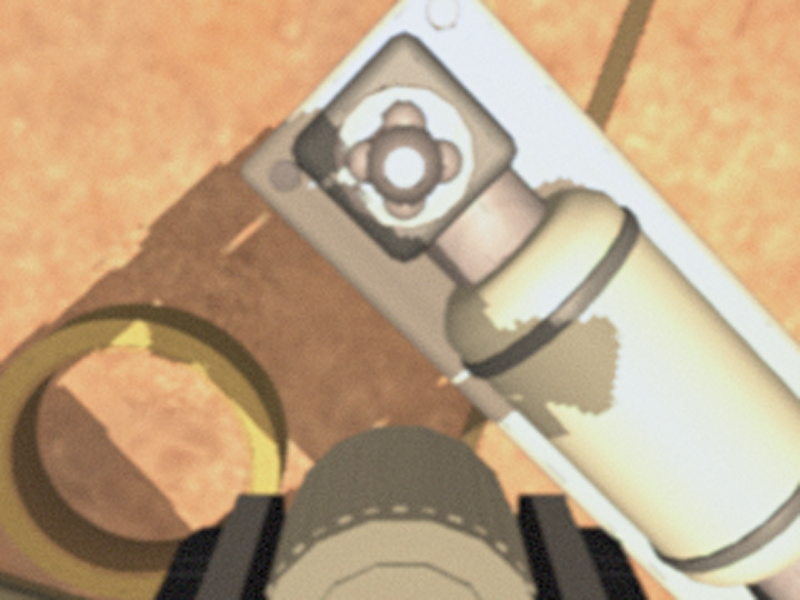

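The stud is at about (0.5756,0.1211), crop (403,165), with its top at 0.114 and flange at 0.090. The cap is upright between the pads. I'll move over the stud.

```bash
python3 -m pendant '[[[0.016,0.0003,0,0,0,0,0],[0.016,0.0003,0,0,0,0,0],[0.016,0.0003,0,0,0,0,0],[0.0154,0.0003,0,0,0,0,0],[0,0,0.03,0,0,0,0],[0,0,0.025,0,0,0,0],[0,0,0,0,0,0,0],[0,0,0,0,0,0,0],[0,0,0,0,0,0,0]]]'; python3 - <<'E'
from h import *
for i in range(3):
    st=monitor.sense();print(st['tcp_pos'],st['force'],goto([.5756,.1211,.13]).round(4)); eyes.snapshot('top')
E
```

```text
t: 13.85
tcp_pos: [0.5779, 0.1209, 0.1569]
tool_rot: [0.908, 0.418, 0.001, 0.0]
force: [0.1, 1.1, -0.5]
finger_gap: 0.409
gripper_force: 59.8
[0.57793605 0.12093428 0.15690518] [ 0.0946441   1.12751072 -0.54140709] [-0.0018 -0.0024  0.0336]
[0.57792705 0.12082678 0.15706167] [ 0.45355643  0.37459185 -0.61521706] [-0.0017 -0.0025  0.0338]
[0.57782641 0.12071773 0.15707237] [-0.20271755  0.16036328  0.04681822] [-0.0015 -0.0025  0.0338]
```

```bash
python3 -m pendant '[[[-0.0016,-0.0024,0,0,0,0,0],[0,0,0.0125,0,0,0,0],[0,0,0.0125,0,0,0,0],[0,0,0,0,0,0,0],[0,0,0,0,0,0,0]]]'; python3 -m pendant '[[[0,0,0.003,0,0,0,0],[0,0,0.003,0,0,0,0],[0,0,0.003,0,0,0,0],[0,0,0,0,0,0,0],[0,0,0,0,0,0,0]]]'; python3 -c "
from h import *
st=monitor.sense();print(st['tcp_pos'],st['force'],st['ft_torque'])"
```

```text
t: 14.5
tcp_pos: [0.5742, 0.1208, 0.1351]
tool_rot: [0.908, 0.418, -0.001, -0.0]
force: [-0.4, -0.1, -0.7]
finger_gap: 0.407
gripper_force: 59.9
t: 15.0
tcp_pos: [0.5753, 0.1211, 0.1287]
tool_rot: [0.909, 0.418, 0.001, 0.0]
force: [1.6, 1.3, -2.1]
finger_gap: 0.406
gripper_force: 59.8
[0.57533952 0.12107257 0.12873274] [ 1.55870312  1.3487434  -2.08743148] [ 0.28745779 -0.45984302 -0.01574121]
```

Lateral forces are small and the cap is over the stud. I'll press on in small steps.

```bash
for i in 1; do python3 -m pendant '[[[0,0,0.0025,0,0,0,0],[0,0,0.0025,0,0,0,0],[0,0,0,0,0,0,0],[0,0,0,0,0,0,0]]]'; python3 -m pendant '[[[0,0,0.0025,0,0,0,0],[0,0,0.0025,0,0,0,0],[0,0,0,0,0,0,0],[0,0,0,0,0,0,0]]]'; python3 -m pendant '[[[0,0,0.0025,0,0,0,0],[0,0,0.0025,0,0,0,0],[0,0,0,0,0,0,0],[0,0,0,0,0,0,0]]]'; done | grep -E "tcp|^force"
```

```text
tcp_pos: [0.5766, 0.1216, 0.1266]
force: [2.2, 3.2, 7.9]
tcp_pos: [0.5757, 0.1212, 0.1213]
force: [3.8, 2.2, 0.5]
tcp_pos: [0.5752, 0.1212, 0.1155]
force: [4.6, 3.8, -4.6]
```

```bash
for i in 1; do python3 -m pendant '[[[0,0,0.0013,0,0,0,0],[0,0,0,0,0,0,0],[0,0,0,0,0,0,0]]]'; python3 -m pendant '[[[0,0,0.0013,0,0,0,0],[0,0,0,0,0,0,0],[0,0,0,0,0,0,0]]]'; done | grep -E "tcp|^force"; python3 -c "
from h import *
for i in range(4): st=monitor.sense();print(st['tcp_pos'],st['force']);eyes.snapshot('top')"
```

```text
tcp_pos: [0.5752, 0.1212, 0.1149]
force: [3.7, 3.3, -1.6]
tcp_pos: [0.5753, 0.1212, 0.1143]
force: [3.2, 4.3, 1.7]
[0.5752621  0.12122472 0.114344  ] [3.24393911 4.33774651 1.72310701]
[0.57523453 0.12121907 0.11433692] [4.03729237 4.05414902 0.30441018]
[0.57524014 0.12122492 0.11434261] [ 3.53995306  3.8893898  -0.32310618]
[0.57525169 0.12124276 0.1143403 ] [3.5658543  3.46251914 0.37559103]
```

```bash
for i in 1; do python3 -m pendant '[[[0.0006,0,0.0013,0,0,0,0],[0,0,0,0,0,0,0],[0,0,0,0,0,0,0]]]'; python3 -m pendant '[[[0,0,0.0013,0,0,0,0],[0,0,0,0,0,0,0],[0,0,0,0,0,0,0]]]'; done | grep -E "tcp|^force"; python3 -c "
from h import *
for i in range(4): st=monitor.sense();print(st['tcp_pos'],st['force']);eyes.snapshot('top')"
```

```text
tcp_pos: [0.5753, 0.1213, 0.1143]
force: [2.5, 2.6, 7.1]
tcp_pos: [0.5753, 0.1213, 0.1142]
force: [-0.1, 2.6, 12.4]
[0.57530585 0.12131245 0.11421992] [-0.10211657  2.56308599 12.3619039 ]
[0.57530465 0.12129565 0.11420421] [ 0.09507076  2.29705354 12.8894175 ]
[0.57531802 0.12134062 0.11419599] [ 0.47883892  2.85116015 12.519804  ]
[0.57532219 0.12132423 0.11422988] [ 0.40969117  1.8978373  11.9059396 ]
```

```bash
python3 -m pendant '[[[0,0,-0.0004,0,0,0,0],[0,0,0,0,0,0,0],[0,0,0,0,0,0,0]]]' | grep -E "tcp|^force|grip"; python3 - <<'E'
from h import *
snap('wrist','w6'); s=snap('scene','s6')
for i in range(4): st=monitor.sense();print(st['tcp_pos'],st['force'],st['t']);eyes.snapshot('top')
w=load('w6')
v,u=np.mgrid[0:480,0:640]; K=w['intrinsics']; D=w['depth']
P=np.stack([(u-K[0,2])/K[0,0]*D,(v-K[1,2])/K[1,1]*D,D],-1)@rot(w).T+w['eye']
m=(D>0)&(np.hypot(P[...,0]-.5755,P[...,1]-.1212)<.014)&(P[...,2]>.1); print('cap top z',m.sum(),np.median(P[m][:,2]))
a=cv2.resize(cv2.imread('pics/s6.png')[205:325,240:460],(440,240)); a=cv2.resize(cv2.imread('pics/s6.png')[205:325,240:460],(550,300),interpolation=cv2.INTER_CUBIC)
b=cv2.resize(cv2.imread('pics/w6.png')[100:420,160:480],(300,300))
cv2.imwrite('pics/fin.png',np.hstack([a[:, :500],b]))
E
```

```text
tcp_pos: [0.5753, 0.1213, 0.1142]
force: [0.9, 2.2, 11.1]
gripper_force: 62.1
[0.57532561 0.12130146 0.11425491] [ 0.6434648   3.38917338 11.1320408 ] 18.2
[0.57532802 0.12130859 0.11423962] [ 0.30747113  2.70864171 10.51758229] 18.25
[0.57532779 0.12129604 0.11423491] [ 0.72105732  2.08515966 10.84852333] 18.3
[0.57531803 0.12130034 0.11423096] [ 1.28328103  3.22950413 10.66475204] 18.35
cap top z 11515 0.17433637235015276
```

View pics/fin.png

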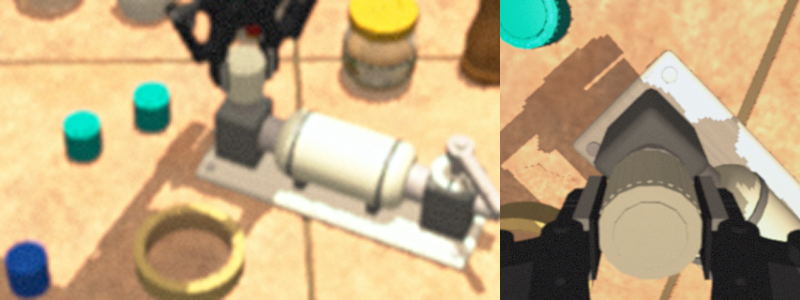

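The picture shows the cap seated on the stud block at (245,75), with the lever still half open at (475,165). The push is steady at about 10.7 N.

```bash
python3 -c "
from station import job
print(job.sign_off())"
```

```text
the job is handed in; nothing more can be done
None
```

The valve is set half open, and the white cap is clicked on and resting on the flange; I handed in at about 18 s, still gripping the cap and pressing it down with about 10.7 N.

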